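# Rack the profile offcuts by length

### The arm

A 7-joint arm with a two-finger parallel gripper is mounted at the origin on a cart in front of the work surface, level with it; the furniture and walls round the work are solid. World frame = base frame: x ahead of the robot, y to its left, z up, the work surface at z = 0. Lengths are in m, angles in rad, forces in N, time in s.
With the tool pointing down it reaches from about 0.35 to 0.9 m from the base axis. Payload 8.1 kg.
Tool frame: the origin (TCP) lies at the very end of the fingers, on their centre line; the grasp point (between the pads) lies 19 mm behind it; z points along the fingers, y is the line along which they close (so a half turn about z gives the same grasp; the last joint's range is limited). The gripper opens to 92 mm and grips with 3 to 60 N. Pads are 19 mm wide; open, the fingers measure 130 mm over their backs; the gripper's body (75 mm by 190 mm) begins 47 mm behind the grasp point.
Start: joints at [1.216, 0.434, 0.025, 1.573, -0.012, 1.134, -0.075], TCP at [0.156, -0.605, 0.227] pointing down, gripper open.
Joint ranges: [-2.62, 2.62], [-0.44, 2.09], [-1.27, 1.32], [0.08, 2.57], [-1.32, 4.46], [0.12, 2], [-2.74, 2.74]. Speed limits (rad/s): [2.22, 2.22, 3.01, 3.01, 3.14, 3.14, 3.14].

### API

Orientations are given as a rotation vector (axis times angle).
In Python, from cell import arm gives the robot as it stands.
- The arm moves only by the shell command python3 -m pendant 'ROWS' [FORCE]. ROWS is a JSON object of lists of equal length, an entry for each row: "slide": the shift along the tool's x, y, z in units of 0.3 m (1.0 is 0.3 m), a list of three; "dr": the turn, a rotation vector about the tool's x, y, z in units of 0.12 rad (1.0 is 0.12 rad), a list of three; "claw": the opening, from 0 (shut) to 1 (fully open). In form: {"slide": [[tx, ty, tz], ...], "dr": [[ax, ay, az], ...], "claw": [claw, ...]}. A call has 1 to 10 rows; each row shifts and turns the commanded pose from where the row before left it, along the tool's axes as they then stand; what a row does not reach is not made up. A row lasts 1/10 s, in which the tool goes at most 50 mm and 8.59 degrees, less where a joint would pass 70% of its speed; a pose out of reach is approached as far as the arm can. A call with a number of a shift or a turn outside -1 to 1 is refused whole. A call with a gripper value outside its range is refused whole. The fingers move at their own pace and stop on an object; FORCE is the grip in N (left out, the last holds). Time passes only in rows, so rows that do not move let the fingers close. It gives the time, the measured TCP pose, the force, the opening and the grip force at its end, in the units of the state.
- arm.observe(): the state, without advancing time (a new reading comes with each control period).
- arm.get_image(name): name is "side" or "top"; returns the picture (480x640x3 uint8, red, green, blue); there is no depth.
- arm.calibration(name): a dict with "K" (3x3 intrinsics, pixels), "xyz" and "orientation" of the camera in the world. Camera axes: x right, y up, looking along -z (the intrinsics and any distortion apply to the point x, -y, -z); pixel columns grow to the right and rows downward; lengths in m; the calibration is good to about 2 mm. A picture is of the moment at which its call begins. calibration takes no time and is no camera call.
- arm.sign_off(): hands the job in; it is judged then, once.
The state is a dict: "clock": time; "joints": joint angles; "dq": joint speeds; "joint_efforts": joint torques, N m; "position": TCP position; "ee_rot": TCP orientation; "force": force on the tool from outside, world axes, zero at the start; "ft_torque": the same for the moment, N m; "width": opening from 0.0 (shut) to 1.0 (fully open); "gripper_force": force on a finger pad.
Only numpy, scipy, OpenCV 4.12 (cv2) and the standard library are available. Lean on these libraries where they do the work, as an engineer would, in place of code of your own. Each camera call takes 0.05 s, during which the arm holds its last target. There are 200 camera calls.

### The job

Put the four sawn aluminium profile offcuts away on the plywood board in order of length, one on each black rubber pad: the longest on the pad next to the angle bracket, then the next shorter, down to the shortest on the pad farthest from the bracket. Lay each one flat along its pad, centred on it, and leave them all lying there.

Things in the scene. Friction and masses are not known exactly. Their poses are not given: they have to be found in the camera images.
- offcut_130: Loose sawn offcut of silver slotted aluminium profile, 30 x 30 mm in section and 130 mm long, lying flat on the worktop. Origin: centre of its underside (its top is 30 mm higher). Its long axis is y; x goes across it and z up. The four offcuts look alike except for length (130, 105, 80, 55 mm); they weigh 30 to 170 g.
- offcut_105: Loose sawn offcut of silver slotted aluminium profile, 30 x 30 mm in section and 105 mm long, lying flat on the worktop. Origin: centre of its underside (its top is 30 mm higher). Its long axis is y; x goes across it and z up. The four offcuts look alike except for length (130, 105, 80, 55 mm); they weigh 30 to 170 g.
- offcut_080: Loose sawn offcut of silver slotted aluminium profile, 30 x 30 mm in section and 80 mm long, lying flat on the worktop. Origin: centre of its underside (its top is 30 mm higher). Its long axis is y; x goes across it and z up. The four offcuts look alike except for length (130, 105, 80, 55 mm); they weigh 30 to 170 g.
- offcut_055: Loose sawn offcut of silver slotted aluminium profile, 30 x 30 mm in section and 55 mm long, lying flat on the worktop. Origin: centre of its underside (its top is 30 mm higher). Its long axis is y; x goes across it and z up. The four offcuts look alike except for length (130, 105, 80, 55 mm); they weigh 30 to 170 g.
- pad_a: One of four identical flat black rubber pads fixed in a row on the plywood board: 136 mm long along its x, 40 mm wide along its y, 4 mm thick. Origin: centre of its underside, 8 mm above the worktop; its top is 12 mm above the worktop. Neighbouring pads are 72 mm apart, centre to centre, along y. The letter says nothing of the order in the row, which changes from start to start.
- pad_b: One of four identical flat black rubber pads fixed in a row on the plywood board: 136 mm long along its x, 40 mm wide along its y, 4 mm thick. Origin: centre of its underside, 8 mm above the worktop; its top is 12 mm above the worktop. Neighbouring pads are 72 mm apart, centre to centre, along y. The letter says nothing of the order in the row, which changes from start to start.
- pad_c: One of four identical flat black rubber pads fixed in a row on the plywood board: 136 mm long along its x, 40 mm wide along its y, 4 mm thick. Origin: centre of its underside, 8 mm above the worktop; its top is 12 mm above the worktop. Neighbouring pads are 72 mm apart, centre to centre, along y. The letter says nothing of the order in the row, which changes from start to start.
- pad_d: One of four identical flat black rubber pads fixed in a row on the plywood board: 136 mm long along its x, 40 mm wide along its y, 4 mm thick. Origin: centre of its underside, 8 mm above the worktop; its top is 12 mm above the worktop. Neighbouring pads are 72 mm apart, centre to centre, along y. The letter says nothing of the order in the row, which changes from start to start.
- angle_bracket: Silver metal angle bracket, 34 x 40 mm and 40 mm high, fixed on the plywood board at one end of the row of pads (which end changes from start to start). Origin: centre of its underside, on the board's top, in line with the pads' centres and 60 mm from the centre of the nearest pad. The far end of the row has only a flat black rubber bumper, 16 mm across and 6 mm high.
- board: Fixed plywood board, 150 mm along x, 376 mm along y, 8 mm thick, that carries the row of pads, the bracket and the bumper. Origin: centre of its underside, on the worktop; the row of pads runs along its y through its centre, and the pads' x axes are parallel to its x. Its place and yaw change from start to start.
Mind the look-alikes: they are no part of the job. Leave any purple or red look-alike of the offcut_080 alone.

How it is judged:
At the end, for the whole second after the job is handed in: Each offcut lies flat on its own pad, released and at rest, centre within 15 mm of the pad's centre, long axis within 0.2 rad of the pad's; seen from the bracket the order is 130, 105, 80, 55 mm (((horizontal distance between offcut_130 and pad_a below 0.015 m and angle between the y axis of offcut_130 and the x axis of pad_a, either way round below 0.2 rad and z of offcut_130 in the frame of pad_a between -0.001 and 0.009 m) or (horizontal distance between offcut_130 and pad_b below 0.015 m and angle between the y axis of offcut_130 and the x axis of pad_b, either way round below 0.2 rad and z of offcut_130 in the frame of pad_b between -0.001 and 0.009 m) or (horizontal distance between offcut_130 and pad_c below 0.015 m and angle between the y axis of offcut_130 and the x axis of pad_c, either way round below 0.2 rad and z of offcut_130 in the frame of pad_c between -0.001 and 0.009 m) or (horizontal distance between offcut_130 and pad_d below 0.015 m and angle between the y axis of offcut_130 and the x axis of pad_d, either way round below 0.2 rad and z of offcut_130 in the frame of pad_d between -0.001 and 0.009 m)) and horizontal distance between offcut_130 and angle_bracket between 0.035 and 0.085 m and contact force between each of offcut_130, offcut_105, offcut_080, offcut_055 and the fingers below 0.05 N and linear speed of each of offcut_130, offcut_105, offcut_080, offcut_055 below 0.02 m/s and angular speed of each of offcut_130, offcut_105, offcut_080, offcut_055 below 0.15 rad/s and ((horizontal distance between offcut_105 and pad_a below 0.015 m and angle between the y axis of offcut_105 and the x axis of pad_a, either way round below 0.2 rad and z of offcut_105 in the frame of pad_a between -0.001 and 0.009 m) or (horizontal distance between offcut_105 and pad_b below 0.015 m and angle between the y axis of offcut_105 and the x axis of pad_b, either way round below 0.2 rad and z of offcut_105 in the frame of pad_b between -0.001 and 0.009 m) or (horizontal distance between offcut_105 and pad_c below 0.015 m and angle between the y axis of offcut_105 and the x axis of pad_c, either way round below 0.2 rad and z of offcut_105 in the frame of pad_c between -0.001 and 0.009 m) or (horizontal distance between offcut_105 and pad_d below 0.015 m and angle between the y axis of offcut_105 and the x axis of pad_d, either way round below 0.2 rad and z of offcut_105 in the frame of pad_d between -0.001 and 0.009 m)) and horizontal distance between offcut_105 and angle_bracket between 0.107 and 0.157 m and ((horizontal distance between offcut_080 and pad_a below 0.015 m and angle between the y axis of offcut_080 and the x axis of pad_a, either way round below 0.2 rad and z of offcut_080 in the frame of pad_a between -0.001 and 0.009 m) or (horizontal distance between offcut_080 and pad_b below 0.015 m and angle between the y axis of offcut_080 and the x axis of pad_b, either way round below 0.2 rad and z of offcut_080 in the frame of pad_b between -0.001 and 0.009 m) or (horizontal distance between offcut_080 and pad_c below 0.015 m and angle between the y axis of offcut_080 and the x axis of pad_c, either way round below 0.2 rad and z of offcut_080 in the frame of pad_c between -0.001 and 0.009 m) or (horizontal distance between offcut_080 and pad_d below 0.015 m and angle between the y axis of offcut_080 and the x axis of pad_d, either way round below 0.2 rad and z of offcut_080 in the frame of pad_d between -0.001 and 0.009 m)) and horizontal distance between offcut_080 and angle_bracket between 0.179 and 0.229 m and ((horizontal distance between offcut_055 and pad_a below 0.015 m and angle between the y axis of offcut_055 and the x axis of pad_a, either way round below 0.2 rad and z of offcut_055 in the frame of pad_a between -0.001 and 0.009 m) or (horizontal distance between offcut_055 and pad_b below 0.015 m and angle between the y axis of offcut_055 and the x axis of pad_b, either way round below 0.2 rad and z of offcut_055 in the frame of pad_b between -0.001 and 0.009 m) or (horizontal distance between offcut_055 and pad_c below 0.015 m and angle between the y axis of offcut_055 and the x axis of pad_c, either way round below 0.2 rad and z of offcut_055 in the frame of pad_c between -0.001 and 0.009 m) or (horizontal distance between offcut_055 and pad_d below 0.015 m and angle between the y axis of offcut_055 and the x axis of pad_d, either way round below 0.2 rad and z of offcut_055 in the frame of pad_d between -0.001 and 0.009 m)) and horizontal distance between offcut_055 and angle_bracket between 0.251 and 0.301 m); the robot touches nothing.
It also fails if it takes over 99 s, if anything falls off the work surface, if the arm or the gripper's body presses on something with over 40 N, if the wrist force passes 120 N, or if a joint passes its speed limit or range.

## Working session

There is one attempt and no reset: what is moved stays moved. The work goes in short steps, Python scripts to look and compute and a shell command to move; the robot and the scene stay as the last step left them, time stands still between calls to the robot, and variables do not carry over. Pictures are saved under pics/ and viewed, at most 14 in all, crops included, and the job is handed in when it is done.

```bash
mkdir -p pics; ls
python3 - <<'E'
from cell import arm
import cv2
s=arm.observe(); print(s)
for n in("top","side"):
    print(n,arm.calibration(n)); cv2.imwrite(f"pics/{n}0.png",arm.get_image(n)[:,:,::-1])
E
```

```text
pics
{'clock': 0.0, 'joints': array([ 1.21643056,  0.43520997,  0.02498078,  1.57413619, -0.01157963,
        1.13398657, -0.07510577]), 'dq': array([-7.97903696e-05,  8.10542439e-04,  1.31708868e-03,  6.43889127e-04,
       -3.15157833e-04,  9.15856085e-04,  2.85974615e-04]), 'joint_efforts': array([-2.52306418e-04, -6.67846942e+01,  9.84722301e-01, -3.14450955e+01,
       -6.04982302e-02,  4.29686846e-02,  1.46723060e-04]), 'position': array([ 0.15549665, -0.60480175,  0.22593803]), 'ee_rot': array([-3.11520737e+00, -3.94118115e-01,  5.71337306e-04]), 'force': array([ 0.18825828,  0.31778344, -0.08077048]), 'ft_torque': array([-0.01128893, -0.03801743,  0.01406   ]), 'gripper_force': 0.0, 'width': 0.9993722226159256}
top {'K': array([[518.27332282,   0.        , 321.50368944],
       [  0.        , 518.27332282, 244.1561406 ],
       [  0.        ,   0.        ,   1.        ]]), 'xyz': array([0.38668808, 0.02057564, 1.04622137]), 'orientation': array([ 0.11497177, -0.09922469, -1.59808466])}
side {'K': array([[523.28236729,   0.        , 314.72556447],
       [  0.        , 523.28236729, 240.86407237],
       [  0.        ,   0.        ,   1.        ]]), 'xyz': array([0.25509149, 0.97460503, 0.54133118]), 'orientation': array([ 0.18426926, -1.52585306, -2.44462444])}
```

View pics/top0.png

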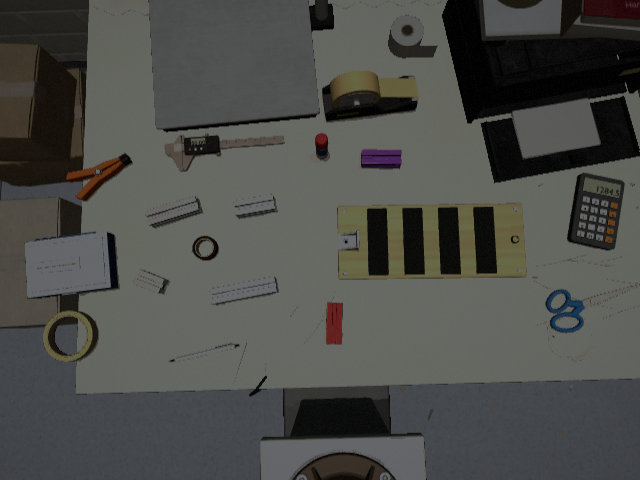

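View pics/side0.png

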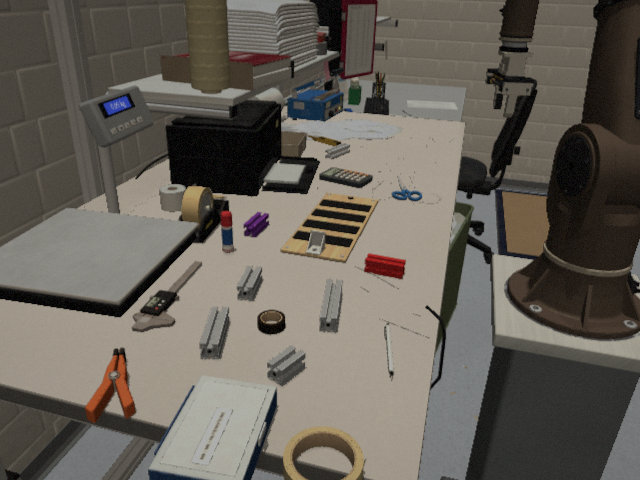

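The top view shows the 105 offcut near (174,211), the 80 at (255,205), the 55 at (150,281) and the 130 at (244,290). The bracket is at (348,241) and the pads are at columns 377, 413, 449 and 485. The side view agrees. Next I'll measure these.

```bash
cat > h.py <<'E'
from cell import arm
import numpy as np, cv2
from scipy.spatial.transform import Rotation as R
def ray(n,uv,z):
    c=arm.calibration(n); K=c["K"]; o=np.array(c["xyz"]); M=R.from_rotvec(c["orientation"]).as_matrix()
    uv=np.atleast_2d(uv).astype(float)
    d=np.c_[(uv[:,0]-K[0,2])/K[0,0],-(uv[:,1]-K[1,2])/K[1,1],-np.ones(len(uv))]@M.T
    return (o+d*((z-o[2])/d[:,2])[:,None])[:,:2]
def proj(n,p):
    c=arm.calibration(n); K=c["K"]; M=R.from_rotvec(c["orientation"]).as_matrix()
    q=(np.atleast_2d(p)-c["xyz"])@M
    return np.c_[K[0,0]*q[:,0]/-q[:,2]+K[0,2],K[1,1]*-q[:,1]/-q[:,2]+K[1,2]]
def rect(P):
    (c,(w,h),a)=cv2.minAreaRect((P*1000).astype(np.float32))
    if w<h: w,h,a=h,w,a+90
    return np.round(c,1),round(w,1),round(h,1),round((a+90)%180-90,1)  # centre mm, length, width, long-axis angle from world x deg
E
python3 - <<'E'
from h import *
im=cv2.imread("pics/top0.png"); g=im.max(2); print(im[250,300],im[289,244],im[281,150],im[240,377])
# pads
m=((g<45).astype(np.uint8))
m[:, :360]=0;m[:,500:]=0;m[:200]=0;m[285:]=0
C,_=cv2.findContours(m,0,2)
for c in C:
    if cv2.contourArea(c)>600: print("pad",rect(ray("top",c[:,0],.012)))
big=cv2.resize(im[185:310,125:285],None,fx=5,fy=4.8,interpolation=cv2.INTER_NEAREST)
cv2.imwrite("pics/crop.png",cv2.convertScaleAbs(cv2.resize(im[185:305,125:285],None,fx=5,fy=5,interpolation=0),alpha=1.3))
E
```

```text
[ 98 105 103] [109 106 104] [ 99 102 102] [ 9 12 11]
pad (array([ 530.5, -155.2]), 132.7, 40.1, -0.9)
pad (array([531.5, -83.5]), 134.3, 39.8, -1.0)
pad (array([ 528.1, -298.8]), 132.5, 40.0, -0.9)
pad (array([ 529.1, -227. ]), 134.3, 40.0, -1.0)
```

View pics/crop.png

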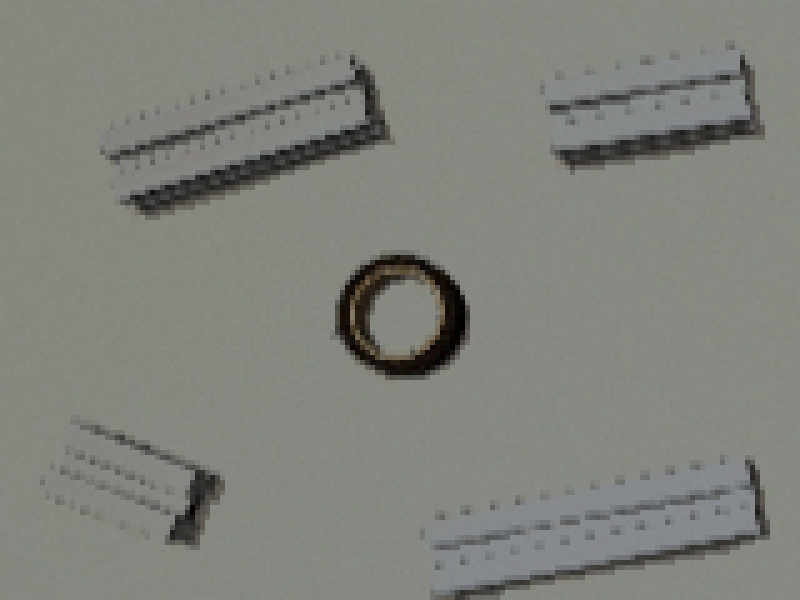

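The crop shows the four offcuts, each with its top face brighter and bluer than the worktop. The dark sides and shadow lie below and right. I'll segment the tops by colour.

```bash
cat >> h.py <<'E'
def tops(im,z,roi):
    u0,v0,u1,v1=roi
    f=cv2.bilateralFilter(im,5,25,3).astype(int)
    m=(((f[:,:,0]-f[:,:,1])>-3)&(f.max(2)>75)).astype(np.uint8)
    q=np.zeros_like(m);q[v0:v1,u0:u1]=m[v0:v1,u0:u1]
    q=cv2.morphologyEx(q,cv2.MORPH_CLOSE,np.ones((5,5)))
    q=cv2.morphologyEx(q,cv2.MORPH_OPEN,np.ones((3,3)))
    out=[]
    for c in cv2.findContours(q,0,1)[0]:
        if cv2.contourArea(c)>120:
            r=rect(ray("top",c[:,0],z)); out.append((c[:,0].mean(0).round(),)+r)
    return out
E
python3 - <<'E'
from h import *
im=cv2.imread("pics/top0.png")
for t in tops(im,.03,(125,185,290,310)): print(t)
# side check of top face centres
print(proj("top",[[.53,-.0835,.012]]))
print("bracket",ray("top",[348,241],.03))
E
```

```text
(array([242., 290.]), array([440.5, 186.1]), 129.9, 30.8, -80.4)
(array([173., 210.]), array([604.8, 325.4]), 100.4, 29.8, -74.0)
(array([254., 205.]), array([610. , 161.3]), 77.5, 29.3, -81.8)
[[377.26158681 241.55127685]]
bracket [[ 0.53039305 -0.02391133]]
```

```bash
cat >> h.py <<'E'
def plan(x,y,z,yaw,step=.03):
    """rows for: shift at present orientation, then turn about tool z (mod half turn not taken)."""
    s=arm.observe(); M=R.from_rotvec(s["ee_rot"]).as_matrix(); d=np.array([x,y,z])-s["position"]
    t=(M.T@d)/.3; n=max(1,int(np.ceil(np.linalg.norm(d)/step)))
    psi=np.degrees(np.arctan2(M[1,0],M[0,0])); tilt=M[:,2]
    dz=-np.radians((yaw-psi+180)%360-180)/.12
    print("pos",s["position"].round(4),"yaw",psi.round(1),"z",tilt.round(3),"q7",round(s["joints"][6],2),"t",round(s["clock"],1))
    print("total slide",t.round(3),"rows",n,"each",(t/n).round(4),"| turn z total",round(dz,2),"each of",int(np.ceil(abs(dz)/.95)),round(dz/max(1,np.ceil(abs(dz)/.95)),3))
E
python3 - <<'E'
from h import *
P=np.array([[139.4,268.6],[165,279],[159.4,292.4],[133.6,282]]);print(rect(ray("top",P,.03)))
im=cv2.imread("pics/top0.png").astype(int)
f=im[265:300,130:172]; print((f[:,:,0]-f[:,:,1])[10:20:3,4:36:4])
plan(.4405,.186,.15,100)
E
```

```text
(array([464.1, 369.5]), 55.9, 28.3, 66.8)
[[-8 -3 -3 -4 -3 -1 -5 -7]
 [-6 -2 -3 -2 -2 -2 -3 -1]
 [-3 -3 -2 -3 -3 -3 -3 -3]
 [-7 -2 -3 -3 -2 -2 -3 -3]]
pos [ 0.1555 -0.6049  0.226 ] yaw 14.4 z [-0.     0.001 -1.   ] q7 -0.08 t 0.1
total slide [ 1.577 -2.316  0.256] rows 29 each [ 0.0544 -0.0799  0.0088] | turn z total -12.45 each of 14 -0.889
```

```bash
python3 -m pendant '{"slide":[[0.13,-0.07,0],[0.13,-0.07,0],[0.13,-0.07,0],[0.13,-0.07,0],[0.13,-0.07,0],[0.13,-0.07,0],[0.13,-0.07,0],[0.13,-0.07,0],[0.13,-0.07,0],[0.13,-0.07,0]],"dr":[[0,0,0],[0,0,0],[0,0,0],[0,0,0],[0,0,0],[0,0,0],[0,0,0],[0,0,0],[0,0,0],[0,0,0]],"claw":[0.7,0.7,0.7,0.7,0.7,0.7,0.7,0.7,0.7,0.7]}' 30
python3 -c "
from h import *
plan(.4405,.186,.15,99.6)"
```

```text
clock: 1.1
position: [0.482, -0.3033, 0.2265]
ee_rot: [-3.117, -0.394, 0.001]
force: [0.3, -1.0, -0.5]
width: 0.704
gripper_force: 0.0
pos [ 0.482  -0.3033  0.2265] yaw 14.4 z [-0.  0. -1.] q7 -0.9 t 1.1
total slide [ 0.272 -1.614  0.255] rows 17 each [ 0.016  -0.0949  0.015 ] | turn z total -12.39 each of 14 -0.885
```

```bash
python3 -m pendant '{"slide":[[0.0226,-0.1345,0.021],[0.0226,-0.1345,0.021],[0.0226,-0.1345,0.021],[0.0226,-0.1345,0.021],[0.0226,-0.1345,0.021],[0.0226,-0.1345,0.021],[0.0226,-0.1345,0.021],[0.0226,-0.1345,0.021],[0.0226,-0.1345,0.021],[0.0226,-0.1345,0.021]],"dr":[[0,0,0],[0,0,0],[0,0,0],[0,0,0],[0,0,0],[0,0,0],[0,0,0],[0,0,0],[0,0,0],[0,0,0]],"claw":[0.7,0.7,0.7,0.7,0.7,0.7,0.7,0.7,0.7,0.7]}' >/dev/null
python3 -m pendant '{"slide":[[0.0226,-0.1345,0.021],[0.0226,-0.1345,0.021],[0,0,0],[0,0,0],[0,0,0],[0,0,0],[0,0,0],[0,0,0],[0,0,0],[0,0,0]],"dr":[[0,0,0],[0,0,0],[0,0,-0.885],[0,0,-0.885],[0,0,-0.885],[0,0,-0.885],[0,0,-0.885],[0,0,-0.885],[0,0,-0.885],[0,0,-0.885]],"claw":[0.7,0.7,0.7,0.7,0.7,0.7,0.7,0.7,0.7,0.7]}' >/dev/null
python3 -m pendant '{"slide":[[0,0,0],[0,0,0],[0,0,0],[0,0,0],[0,0,0],[0,0,0],[0,0,0]],"dr":[[0,0,-0.885],[0,0,-0.885],[0,0,-0.885],[0,0,-0.885],[0,0,-0.885],[0,0,-0.885],[0,0,0]],"claw":[0.7,0.7,0.7,0.7,0.7,0.7,0.7]}'
python3 -c "
from h import *
plan(.4405,.186,.005,99.6)"
```

```text
clock: 3.8
position: [0.4391, 0.1842, 0.1508]
ee_rot: [-2.026, -2.401, 0.001]
force: [-0.9, 0.6, 0.6]
width: 0.701
gripper_force: 0.0
pos [0.4391 0.1842 0.1508] yaw 99.7 z [-0.001 -0.    -1.   ] q7 -0.65 t 3.8
total slide [0.005 0.006 0.486] rows 5 each [0.0011 0.0012 0.0972] | turn z total 0.01 each of 1 0.013
```

```bash
python3 -m pendant '{"slide":[[0.002,0.002,0.1],[0.002,0.002,0.1],[0,0.002,0.1],[0,0,0.1],[0,0,0.085],[0,0,0],[0,0,0],[0,0,0],[0,0,0],[0,0,0]],"dr":[[0,0,0],[0,0,0],[0,0,0],[0,0,0],[0,0,0],[0,0,0],[0,0,0],[0,0,0],[0,0,0],[0,0,0]],"claw":[0.7,0.7,0.7,0.7,0.7,0.7,0.2,0.2,0.2,0.2]}' 30
python3 -m pendant '{"slide":[[0,0,0],[0,0,0]],"dr":[[0,0,0],[0,0,0]],"claw":[0.2,0.2]}'
```

```text
clock: 4.8
position: [0.4416, 0.186, 0.0066]
ee_rot: [2.028, 2.398, 0.002]
force: [-0.4, 0.1, -0.0]
width: 0.402
gripper_force: 0.0
clock: 5.0
position: [0.4412, 0.1859, 0.0062]
ee_rot: [2.028, 2.399, 0.001]
force: [-1.7, -0.2, 7.8]
width: 0.328
gripper_force: 30.0
```

```bash
python3 -m pendant '{"slide":[[0,0,-0.05],[0,0,-0.1],[0,0,-0.1],[0,0,-0.1],[0,0,-0.1],[0,0,0]],"dr":[[0,0,0],[0,0,0],[0,0,0],[0,0,0],[0,0,0],[0,0,0]],"claw":[0.2,0.2,0.2,0.2,0.2,0.2]}'
python3 -c "
from h import *
plan(.5315,-.087,.14,179)"
```

```text
clock: 5.6
position: [0.4427, 0.1871, 0.1441]
ee_rot: [2.026, 2.397, 0.008]
force: [-0.4, 1.6, -1.1]
width: 0.322
gripper_force: 30.0
pos [0.4427 0.1871 0.1441] yaw 99.6 z [ 0.006  0.002 -1.   ] q7 -0.67 t 5.6
total slide [-0.95   0.14   0.013] rows 10 each [-0.095   0.014   0.0013] | turn z total -11.55 each of 13 -0.888
```

```bash
python3 -m pendant '{"slide":[[-0.095,0.014,0],[-0.095,0.014,0],[-0.095,0.014,0],[-0.095,0.014,0],[-0.095,0.014,0],[-0.095,0.014,0],[-0.095,0.014,0],[-0.095,0.014,0],[-0.095,0.014,0],[-0.095,0.014,0]],"dr":[[0,0,0],[0,0,0],[0,0,0],[0,0,0],[0,0,0],[0,0,0],[0,0,0],[0,0,0],[0,0,0],[0,0,0]],"claw":[0.2,0.2,0.2,0.2,0.2,0.2,0.2,0.2,0.2,0.2]}' >/dev/null
python3 -m pendant '{"slide":[[0,0,0],[0,0,0],[0,0,0],[0,0,0],[0,0,0],[0,0,0],[0,0,0],[0,0,0],[0,0,0],[0,0,0]],"dr":[[0,0,-0.888],[0,0,-0.888],[0,0,-0.888],[0,0,-0.888],[0,0,-0.888],[0,0,-0.888],[0,0,-0.888],[0,0,-0.888],[0,0,-0.888],[0,0,-0.888]],"claw":[0.2,0.2,0.2,0.2,0.2,0.2,0.2,0.2,0.2,0.2]}' >/dev/null
python3 -m pendant '{"slide":[[0,0,0],[0,0,0],[0,0,0],[0,0,0],[0,0,0]],"dr":[[0,0,-0.888],[0,0,-0.888],[0,0,-0.888],[0,0,0],[0,0,0]],"claw":[0.2,0.2,0.2,0.2,0.2]}'
python3 - <<'E'
from h import *
im=arm.get_image("top"); cv2.imwrite("pics/top1.png",im[180:300,310:470,::-1].repeat(4,0).repeat(4,1))
plan(.5315,-.087,.018,179)
E
```

```text
clock: 8.1
position: [0.5295, -0.0881, 0.14]
ee_rot: [-0.033, -3.141, -0.001]
force: [-0.9, 1.4, -0.6]
width: 0.326
gripper_force: 30.0
pos [ 0.5296 -0.0881  0.1402] yaw 178.8 z [-0.001  0.    -1.   ] q7 1.09 t 8.2
total slide [-0.007  0.004  0.407] rows 5 each [-0.0013  0.0008  0.0815] | turn z total -0.03 each of 1 -0.028
```

View pics/top1.png

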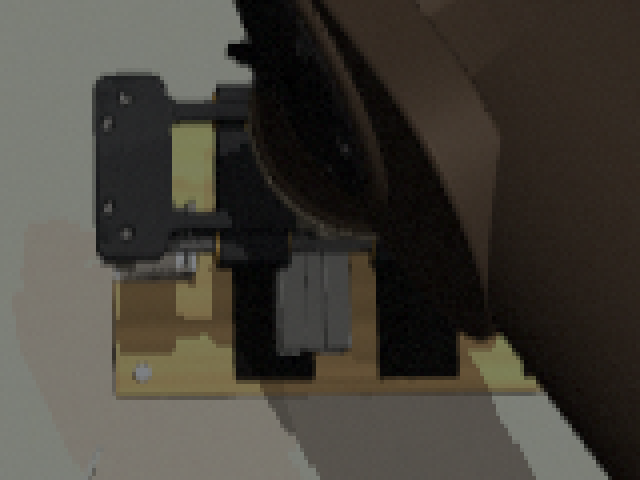

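The picture shows the 130 offcut held above the first pad and aligned with it. The bracket is to its left and clear of the fingers. I'll lower it and release with a small opening.

```bash
python3 -m pendant '{"slide":[[-0.006,0.003,0.1],[0,0,0.1],[0,0,0.1],[0,0,0.07],[0,0,0.034],[0,0,0]],"dr":[[0,0,0],[0,0,0],[0,0,0],[0,0,0],[0,0,0],[0,0,0]],"claw":[0.2,0.2,0.2,0.2,0.2,0.2]}'
python3 -m pendant '{"slide":[[0,0,0],[0,0,0],[0,0,0],[0,0,0],[0,0,-0.05],[0,0,-0.1],[0,0,-0.15],[0,0,-0.15],[0,0,0]],"dr":[[0,0,0],[0,0,0],[0,0,0],[0,0,0],[0,0,0],[0,0,0],[0,0,0],[0,0,0],[0,0,0]],"claw":[0.41,0.41,0.41,0.41,0.41,0.41,0.7,0.7,0.7]}'
python3 -c "
from h import *
plan(.605,.3255,.15,106)"
```

```text
clock: 8.75
position: [0.5314, -0.0871, 0.0188]
ee_rot: [-0.03, -3.14, 0.0]
force: [-0.4, -0.5, -0.9]
width: 0.326
gripper_force: 30.0
clock: 9.65
position: [0.535, -0.086, 0.1612]
ee_rot: [0.027, 3.132, -0.001]
force: [0.5, -0.3, 0.1]
width: 0.623
gripper_force: 0.0
pos [ 0.535  -0.086   0.1612] yaw 179.0 z [ 0.009 -0.001 -1.   ] q7 1.11 t 9.7
total slide [-0.21   1.375  0.039] rows 14 each [-0.015   0.0982  0.0028] | turn z total 10.62 each of 12 0.885
```

```bash
python3 -m pendant '{"slide":[[-0.021,0.1375,0],[-0.021,0.1375,0],[-0.021,0.1375,0],[-0.021,0.1375,0],[-0.021,0.1375,0],[-0.021,0.1375,0],[-0.021,0.1375,0],[-0.021,0.1375,0],[-0.021,0.1375,0],[-0.021,0.1375,0]],"dr":[[0,0,0],[0,0,0],[0,0,0],[0,0,0],[0,0,0],[0,0,0],[0,0,0],[0,0,0],[0,0,0],[0,0,0]],"claw":[0.7,0.7,0.7,0.7,0.7,0.7,0.7,0.7,0.7,0.7]}' >/dev/null
python3 -m pendant '{"slide":[[0,0,0],[0,0,0],[0,0,0],[0,0,0],[0,0,0],[0,0,0],[0,0,0],[0,0,0],[0,0,0],[0,0,0]],"dr":[[0,0,0.885],[0,0,0.885],[0,0,0.885],[0,0,0.885],[0,0,0.885],[0,0,0.885],[0,0,0.885],[0,0,0.885],[0,0,0.885],[0,0,0.885]],"claw":[0.7,0.7,0.7,0.7,0.7,0.7,0.7,0.7,0.7,0.7]}' >/dev/null
python3 -m pendant '{"slide":[[0,0,0],[0,0,0],[0,0,0],[0,0,0]],"dr":[[0,0,0.885],[0,0,0.885],[0,0,0],[0,0,0]],"claw":[0.7,0.7,0.7,0.7]}'
python3 - <<'E'
from h import *
im=arm.get_image("top")[:,:,::-1]; cv2.imwrite("pics/top2.png",im[150:330,120:420].repeat(2,0).repeat(2,1))
plan(.605,.3255,.005,106)
E
```

```text
clock: 12.05
position: [0.6018, 0.3242, 0.1551]
ee_rot: [-1.887, -2.512, -0.001]
force: [0.0, -0.9, -0.3]
width: 0.702
gripper_force: 0.0
pos [0.6019 0.3242 0.1548] yaw 106.1 z [ 0.  0. -1.] q7 -0.59 t 12.1
total slide [0.001 0.011 0.499] rows 5 each [0.0002 0.0022 0.0999] | turn z total 0.02 each of 1 0.021
```

View pics/top2.png

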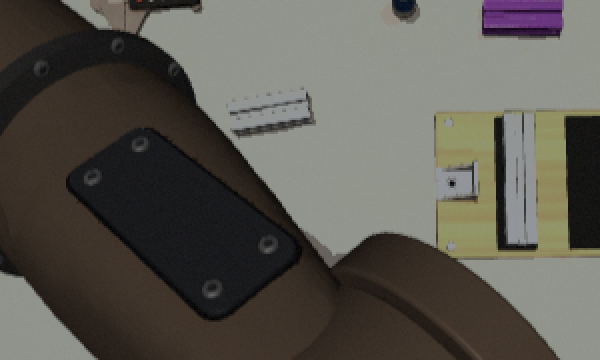

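The 130 offcut lies along the pad next to the bracket, at about (520,180) in the crop. Next is the 105.

```bash
python3 -m pendant '{"slide":[[0,0.006,0.1],[0,0.005,0.1],[0,0,0.1],[0,0,0.1],[0,0,0.097],[0,0,0],[0,0,0],[0,0,0],[0,0,0],[0,0,0]],"dr":[[0,0,0],[0,0,0],[0,0,0],[0,0,0],[0,0,0],[0,0,0],[0,0,0],[0,0,0],[0,0,0],[0,0,0]],"claw":[0.7,0.7,0.7,0.7,0.7,0.7,0.2,0.2,0.2,0.2]}' 30
python3 -m pendant '{"slide":[[0,0,0],[0,0,0],[0,0,0],[0,0,-0.05],[0,0,-0.1],[0,0,-0.1],[0,0,-0.1],[0,0,-0.1],[0,0,0],[0,0,0]],"dr":[[0,0,0],[0,0,0],[0,0,0],[0,0,0],[0,0,0],[0,0,0],[0,0,0],[0,0,0],[0,0,0],[0,0,0]],"claw":[0.2,0.2,0.2,0.2,0.2,0.2,0.2,0.2,0.2,0.2]}'
python3 -c "
from h import *
plan(.5305,-.155,.14,179)"
```

```text
clock: 13.1
position: [0.6055, 0.3251, 0.0061]
ee_rot: [1.891, 2.508, 0.001]
force: [0.1, 0.2, 0.3]
width: 0.404
gripper_force: 0.0
clock: 14.1
position: [0.6054, 0.3253, 0.1416]
ee_rot: [1.891, 2.508, 0.002]
force: [0.2, -0.2, -1.3]
width: 0.325
gripper_force: 30.0
pos [0.6054 0.3253 0.1416] yaw 106.0 z [ 0.002  0.001 -1.   ] q7 -0.6 t 14.1
total slide [-1.47  -0.681  0.004] rows 17 each [-0.0865 -0.04    0.0002] | turn z total -10.62 each of 12 -0.885
```

```bash
python3 -m pendant '{"slide":[[-0.1225,-0.0568,0],[-0.1225,-0.0568,0],[-0.1225,-0.0568,0],[-0.1225,-0.0568,0],[-0.1225,-0.0568,0],[-0.1225,-0.0568,0],[-0.1225,-0.0568,0],[-0.1225,-0.0568,0],[-0.1225,-0.0568,0],[-0.1225,-0.0568,0]],"dr":[[0,0,0],[0,0,0],[0,0,0],[0,0,0],[0,0,0],[0,0,0],[0,0,0],[0,0,0],[0,0,0],[0,0,0]],"claw":[0.2,0.2,0.2,0.2,0.2,0.2,0.2,0.2,0.2,0.2]}' >/dev/null
python3 -m pendant '{"slide":[[-0.1225,-0.0568,0],[-0.1225,-0.0568,0],[0,0,0],[0,0,0],[0,0,0],[0,0,0],[0,0,0],[0,0,0],[0,0,0],[0,0,0]],"dr":[[0,0,0],[0,0,0],[0,0,-0.885],[0,0,-0.885],[0,0,-0.885],[0,0,-0.885],[0,0,-0.885],[0,0,-0.885],[0,0,-0.885],[0,0,-0.885]],"claw":[0.2,0.2,0.2,0.2,0.2,0.2,0.2,0.2,0.2,0.2]}' >/dev/null
python3 -m pendant '{"slide":[[0,0,0],[0,0,0],[0,0,0],[0,0,0],[0,0,0],[0,0,0]],"dr":[[0,0,-0.885],[0,0,-0.885],[0,0,-0.885],[0,0,-0.885],[0,0,0],[0,0,0]],"claw":[0.2,0.2,0.2,0.2,0.2,0.2]}'
python3 -c "
from h import *
plan(.5305,-.155,.0185,179)"
```

```text
clock: 16.7
position: [0.5293, -0.1552, 0.1396]
ee_rot: [-0.033, -3.14, -0.001]
force: [0.1, -0.1, -0.9]
width: 0.327
gripper_force: 30.0
pos [ 0.5293 -0.1552  0.1396] yaw 178.8 z [-0.001  0.001 -1.   ] q7 1.25 t 16.7
total slide [-0.005  0.     0.404] rows 5 each [-0.0009  0.0001  0.0807] | turn z total -0.03 each of 1 -0.029
```

```bash
python3 -m pendant '{"slide":[[-0.004,0,0.1],[0,0,0.1],[0,0,0.1],[0,0,0.07],[0,0,0.032],[0,0,0]],"dr":[[0,0,0],[0,0,0],[0,0,0],[0,0,0],[0,0,0],[0,0,0]],"claw":[0.2,0.2,0.2,0.2,0.2,0.2]}'
python3 -m pendant '{"slide":[[0,0,0],[0,0,0],[0,0,0],[0,0,0],[0,0,-0.05],[0,0,-0.1],[0,0,-0.15],[0,0,-0.15],[0,0,0],[0,0,0]],"dr":[[0,0,0],[0,0,0],[0,0,0],[0,0,0],[0,0,0],[0,0,0],[0,0,0],[0,0,0],[0,0,0],[0,0,0]],"claw":[0.43,0.43,0.43,0.43,0.43,0.43,0.7,0.7,0.7,0.7]}'
python3 -c "
from h import *
plan(.610,.1613,.15,98.2)"
```

```text
clock: 17.3
position: [0.5306, -0.155, 0.019]
ee_rot: [-0.03, -3.14, -0.0]
force: [-0.1, -0.4, -0.4]
width: 0.322
gripper_force: 30.0
clock: 18.3
position: [0.5318, -0.1554, 0.1569]
ee_rot: [0.028, 3.139, -0.002]
force: [-0.3, -1.0, -0.7]
width: 0.69
gripper_force: 0.0
pos [ 0.5318 -0.1554  0.1569] yaw 179.0 z [ 0.003 -0.001 -1.   ] q7 1.27 t 18.3
total slide [-0.241  1.06   0.022] rows 11 each [-0.022   0.0964  0.002 ] | turn z total 11.75 each of 13 0.904
```

```bash
python3 -m pendant '{"slide":[[-0.0245,0.106,0],[-0.0245,0.106,0],[-0.0245,0.106,0],[-0.0245,0.106,0],[-0.0245,0.106,0],[-0.0245,0.106,0],[-0.0245,0.106,0],[-0.0245,0.106,0],[-0.0245,0.106,0],[-0.0245,0.106,0]],"dr":[[0,0,0],[0,0,0],[0,0,0],[0,0,0],[0,0,0],[0,0,0],[0,0,0],[0,0,0],[0,0,0],[0,0,0]],"claw":[0.7,0.7,0.7,0.7,0.7,0.7,0.7,0.7,0.7,0.7]}' >/dev/null
python3 -m pendant '{"slide":[[0,0,0],[0,0,0],[0,0,0],[0,0,0],[0,0,0],[0,0,0],[0,0,0],[0,0,0],[0,0,0],[0,0,0]],"dr":[[0,0,0.9],[0,0,0.9],[0,0,0.9],[0,0,0.9],[0,0,0.9],[0,0,0.9],[0,0,0.9],[0,0,0.9],[0,0,0.9],[0,0,0.9]],"claw":[0.7,0.7,0.7,0.7,0.7,0.7,0.7,0.7,0.7,0.7]}' >/dev/null
python3 -m pendant '{"slide":[[0,0,0],[0,0,0],[0,0,0],[0,0,0],[0,0,0]],"dr":[[0,0,0.9],[0,0,0.9],[0,0,0.9],[0,0,0],[0,0,0]],"claw":[0.7,0.7,0.7,0.7,0.7]}'
python3 -c "
from h import *
plan(.610,.1613,.005,98.2)"
```

```text
clock: 20.8
position: [0.6097, 0.1612, 0.1541]
ee_rot: [-2.046, -2.384, 0.002]
force: [-0.3, 0.1, -0.2]
width: 0.698
gripper_force: 0.0
pos [0.6097 0.1612 0.1541] yaw 98.7 z [-0.001 -0.001 -1.   ] q7 -0.47 t 20.8
total slide [0.    0.002 0.497] rows 5 each [0.0001 0.0003 0.0994] | turn z total 0.08 each of 1 0.077
```

```bash
python3 -m pendant '{"slide":[[0,0.001,0.1],[0,0,0.1],[0,0,0.1],[0,0,0.1],[0,0,0.095],[0,0,0],[0,0,0],[0,0,0],[0,0,0],[0,0,0]],"dr":[[0,0,0.08],[0,0,0],[0,0,0],[0,0,0],[0,0,0],[0,0,0],[0,0,0],[0,0,0],[0,0,0],[0,0,0]],"claw":[0.7,0.7,0.7,0.7,0.7,0.7,0.2,0.2,0.2,0.2]}' 30
python3 -m pendant '{"slide":[[0,0,0],[0,0,0],[0,0,0],[0,0,-0.05],[0,0,-0.1],[0,0,-0.1],[0,0,-0.1],[0,0,-0.1],[0,0,0],[0,0,0]],"dr":[[0,0,0],[0,0,0],[0,0,0],[0,0,0],[0,0,0],[0,0,0],[0,0,0],[0,0,0],[0,0,0],[0,0,0]],"claw":[0.2,0.2,0.2,0.2,0.2,0.2,0.2,0.2,0.2,0.2]}'
python3 -c "
from h import *
plan(.5295,-.227,.14,179)"
```

```text
clock: 21.8
position: [0.611, 0.1615, 0.0073]
ee_rot: [2.061, 2.37, 0.002]
force: [0.0, 0.4, -0.0]
width: 0.397
gripper_force: 0.0
clock: 22.8
position: [0.6107, 0.1615, 0.1423]
ee_rot: [2.061, 2.37, 0.002]
force: [0.6, -1.2, -0.4]
width: 0.321
gripper_force: 30.0
pos [0.6107 0.1615 0.1423] yaw 98.0 z [ 0.002  0.    -1.   ] q7 -0.49 t 22.8
total slide [-1.245 -0.448  0.007] rows 14 each [-0.0889 -0.032   0.0005] | turn z total -11.78 each of 13 -0.906
```

```bash
python3 -m pendant '{"slide":[[-0.1245,-0.0448,0],[-0.1245,-0.0448,0],[-0.1245,-0.0448,0],[-0.1245,-0.0448,0],[-0.1245,-0.0448,0],[-0.1245,-0.0448,0],[-0.1245,-0.0448,0],[-0.1245,-0.0448,0],[-0.1245,-0.0448,0],[-0.1245,-0.0448,0]],"dr":[[0,0,0],[0,0,0],[0,0,0],[0,0,0],[0,0,0],[0,0,0],[0,0,0],[0,0,0],[0,0,0],[0,0,0]],"claw":[0.2,0.2,0.2,0.2,0.2,0.2,0.2,0.2,0.2,0.2]}' >/dev/null
python3 -m pendant '{"slide":[[0,0,0],[0,0,0],[0,0,0],[0,0,0],[0,0,0],[0,0,0],[0,0,0],[0,0,0],[0,0,0],[0,0,0]],"dr":[[0,0,-0.906],[0,0,-0.906],[0,0,-0.906],[0,0,-0.906],[0,0,-0.906],[0,0,-0.906],[0,0,-0.906],[0,0,-0.906],[0,0,-0.906],[0,0,-0.906]],"claw":[0.2,0.2,0.2,0.2,0.2,0.2,0.2,0.2,0.2,0.2]}' >/dev/null
python3 -m pendant '{"slide":[[0,0,0],[0,0,0],[0,0,0],[0,0,0],[0,0,0]],"dr":[[0,0,-0.906],[0,0,-0.906],[0,0,-0.906],[0,0,0],[0,0,0]],"claw":[0.2,0.2,0.2,0.2,0.2]}'
python3 -c "
from h import *
plan(.5295,-.227,.019,179)"
```

```text
clock: 25.3
position: [0.5287, -0.227, 0.1404]
ee_rot: [-0.033, -3.14, -0.001]
force: [0.5, -1.2, -1.4]
width: 0.323
gripper_force: 30.0
pos [ 0.5287 -0.227   0.1404] yaw 178.8 z [-0.001  0.001 -1.   ] q7 1.4 t 25.3
total slide [-0.003 -0.     0.405] rows 5 each [-0.0007 -0.0001  0.0809] | turn z total -0.03 each of 1 -0.031
```

```bash
python3 -m pendant '{"slide":[[-0.002,0,0.1],[0,0,0.1],[0,0,0.1],[0,0,0.07],[0,0,0.034],[0,0,0]],"dr":[[0,0,0],[0,0,0],[0,0,0],[0,0,0],[0,0,0],[0,0,0]],"claw":[0.2,0.2,0.2,0.2,0.2,0.2]}'
python3 -m pendant '{"slide":[[0,0,0],[0,0,0],[0,0,0],[0,0,0],[0,0,-0.05],[0,0,-0.1],[0,0,-0.15],[0,0,-0.15],[0,0,0],[0,0,0]],"dr":[[0,0,0],[0,0,0],[0,0,0],[0,0,0],[0,0,0],[0,0,0],[0,0,0],[0,0,0],[0,0,0],[0,0,0]],"claw":[0.43,0.43,0.43,0.43,0.43,0.43,0.7,0.7,0.7,0.7]}'
python3 -c "
from h import *
plan(.464,.3695,.15,66.8)"
```

```text
clock: 25.9
position: [0.5294, -0.2269, 0.0192]
ee_rot: [-0.031, -3.14, -0.0]
force: [-0.6, 0.7, -0.4]
width: 0.324
gripper_force: 30.0
clock: 26.9
position: [0.5306, -0.2273, 0.1572]
ee_rot: [0.029, 3.139, -0.002]
force: [-0.2, 0.5, -0.7]
width: 0.691
gripper_force: 0.0
pos [ 0.5306 -0.2273  0.1572] yaw 179.0 z [ 0.003 -0.002 -1.   ] q7 1.42 t 26.9
total slide [0.258 1.985 0.02 ] rows 21 each [0.0123 0.0945 0.001 ] | turn z total 16.31 each of 18 0.906
```

Moving over to the 55: 15 rows of slide, then 18 of turn.

```bash
python3 -m pendant '{"slide":[[0.017,0.1325,0],[0.017,0.1325,0],[0.017,0.1325,0],[0.017,0.1325,0],[0.017,0.1325,0],[0.017,0.1325,0],[0.017,0.1325,0],[0.017,0.1325,0],[0.017,0.1325,0],[0.017,0.1325,0]],"dr":[[0,0,0],[0,0,0],[0,0,0],[0,0,0],[0,0,0],[0,0,0],[0,0,0],[0,0,0],[0,0,0],[0,0,0]],"claw":[0.7,0.7,0.7,0.7,0.7,0.7,0.7,0.7,0.7,0.7]}' >/dev/null
python3 -m pendant '{"slide":[[0.017,0.1325,0],[0.017,0.1325,0],[0.017,0.1325,0],[0.017,0.1325,0],[0.017,0.1325,0],[0,0,0],[0,0,0],[0,0,0],[0,0,0],[0,0,0]],"dr":[[0,0,0],[0,0,0],[0,0,0],[0,0,0],[0,0,0],[0,0,0.906],[0,0,0.906],[0,0,0.906],[0,0,0.906],[0,0,0.906]],"claw":[0.7,0.7,0.7,0.7,0.7,0.7,0.7,0.7,0.7,0.7]}' >/dev/null
python3 -m pendant '{"slide":[[0,0,0],[0,0,0],[0,0,0],[0,0,0],[0,0,0],[0,0,0],[0,0,0],[0,0,0],[0,0,0],[0,0,0]],"dr":[[0,0,0.906],[0,0,0.906],[0,0,0.906],[0,0,0.906],[0,0,0.906],[0,0,0.906],[0,0,0.906],[0,0,0.906],[0,0,0.906],[0,0,0.906]],"claw":[0.7,0.7,0.7,0.7,0.7,0.7,0.7,0.7,0.7,0.7]}' >/dev/null
python3 -m pendant '{"slide":[[0,0,0],[0,0,0],[0,0,0],[0,0,0],[0,0,0]],"dr":[[0,0,0.906],[0,0,0.906],[0,0,0.906],[0,0,0],[0,0,0]],"claw":[0.7,0.7,0.7,0.7,0.7]}'
python3 - <<'E'
from h import *
im=arm.get_image("side")[:,:,::-1]; cv2.imwrite("pics/side2.png",im[180:460,150:450].repeat(2,0).repeat(2,1))
plan(.464,.3695,.005,66.8)
E
```

```text
clock: 30.4
position: [0.4637, 0.37, 0.1544]
ee_rot: [2.619, 1.735, -0.002]
force: [0.2, 0.9, -0.4]
width: 0.701
gripper_force: 0.0
pos [0.4638 0.3701 0.1545] yaw 67.0 z [-0.001 -0.001 -1.   ] q7 -1.36 t 30.4
total slide [-0.001  0.001  0.498] rows 5 each [-0.0002  0.0003  0.0997] | turn z total 0.03 each of 1 0.032
```

View pics/side2.png

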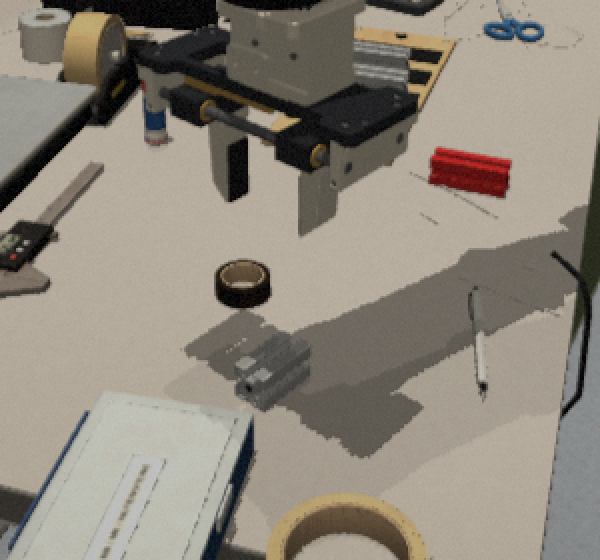

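The side view shows the open fingers above the 55 offcut, around (272,370) in the crop, with the closing line across its axis. There is nothing in the way below.

```bash
python3 -m pendant '{"slide":[[0,0.001,0.1],[0,0,0.1],[0,0,0.1],[0,0,0.1],[0,0,0.096],[0,0,0],[0,0,0],[0,0,0],[0,0,0],[0,0,0]],"dr":[[0,0,0],[0,0,0],[0,0,0],[0,0,0],[0,0,0],[0,0,0],[0,0,0],[0,0,0],[0,0,0],[0,0,0]],"claw":[0.7,0.7,0.7,0.7,0.7,0.7,0.2,0.2,0.2,0.2]}' 30
python3 -m pendant '{"slide":[[0,0,0],[0,0,0],[0,0,0],[0,0,-0.05],[0,0,-0.1],[0,0,-0.1],[0,0,-0.1],[0,0,-0.1],[0,0,0],[0,0,0]],"dr":[[0,0,0],[0,0,0],[0,0,0],[0,0,0],[0,0,0],[0,0,0],[0,0,0],[0,0,0],[0,0,0],[0,0,0]],"claw":[0.2,0.2,0.2,0.2,0.2,0.2,0.2,0.2,0.2,0.2]}'
python3 -c "
from h import *
plan(.5285,-.299,.14,179)"
```

```text
clock: 31.45
position: [0.465, 0.3707, 0.0074]
ee_rot: [-2.622, -1.73, -0.003]
force: [0.2, 0.6, -1.2]
width: 0.405
gripper_force: 0.0
clock: 32.45
position: [0.4647, 0.3704, 0.1424]
ee_rot: [-2.622, -1.73, -0.003]
force: [-0.6, 0.1, 0.2]
width: 0.322
gripper_force: 30.0
pos [0.4647 0.3704 0.1424] yaw 66.8 z [ 0.001  0.001 -1.   ] q7 -1.37 t 32.5
total slide [-1.968  1.073  0.006] rows 23 each [-0.0856  0.0467  0.0003] | turn z total -16.31 each of 18 -0.906
```

```bash
python3 -m pendant '{"slide":[[-0.123,0.067,0],[-0.123,0.067,0],[-0.123,0.067,0],[-0.123,0.067,0],[-0.123,0.067,0],[-0.123,0.067,0],[-0.123,0.067,0],[-0.123,0.067,0],[-0.123,0.067,0],[-0.123,0.067,0]],"dr":[[0,0,0],[0,0,0],[0,0,0],[0,0,0],[0,0,0],[0,0,0],[0,0,0],[0,0,0],[0,0,0],[0,0,0]],"claw":[0.2,0.2,0.2,0.2,0.2,0.2,0.2,0.2,0.2,0.2]}' >/dev/null
python3 -m pendant '{"slide":[[-0.123,0.067,0],[-0.123,0.067,0],[-0.123,0.067,0],[-0.123,0.067,0],[-0.123,0.067,0],[-0.123,0.067,0],[0,0,0],[0,0,0],[0,0,0],[0,0,0]],"dr":[[0,0,0],[0,0,0],[0,0,0],[0,0,0],[0,0,0],[0,0,0],[0,0,-0.906],[0,0,-0.906],[0,0,-0.906],[0,0,-0.906]],"claw":[0.2,0.2,0.2,0.2,0.2,0.2,0.2,0.2,0.2,0.2]}' >/dev/null
python3 -m pendant '{"slide":[[0,0,0],[0,0,0],[0,0,0],[0,0,0],[0,0,0],[0,0,0],[0,0,0],[0,0,0],[0,0,0],[0,0,0]],"dr":[[0,0,-0.906],[0,0,-0.906],[0,0,-0.906],[0,0,-0.906],[0,0,-0.906],[0,0,-0.906],[0,0,-0.906],[0,0,-0.906],[0,0,-0.906],[0,0,-0.906]],"claw":[0.2,0.2,0.2,0.2,0.2,0.2,0.2,0.2,0.2,0.2]}' >/dev/null
python3 -m pendant '{"slide":[[0,0,0],[0,0,0],[0,0,0],[0,0,0],[0,0,0],[0,0,0]],"dr":[[0,0,-0.906],[0,0,-0.906],[0,0,-0.906],[0,0,-0.906],[0,0,0],[0,0,0]],"claw":[0.2,0.2,0.2,0.2,0.2,0.2]}'
python3 -c "
from h import *
plan(.5285,-.299,.019,179)"
```

```text
clock: 36.05
position: [0.5273, -0.2988, 0.1403]
ee_rot: [-0.033, -3.14, -0.002]
force: [0.5, -0.2, 0.2]
width: 0.324
gripper_force: 30.0
pos [ 0.5273 -0.2988  0.1403] yaw 178.8 z [-0.001  0.001 -1.   ] q7 1.59 t 36.0
total slide [-0.005 -0.001  0.404] rows 5 each [-0.0009 -0.0002  0.0809] | turn z total -0.03 each of 1 -0.031
```

```bash
python3 -m pendant '{"slide":[[-0.003,0,0.1],[0,0,0.1],[0,0,0.1],[0,0,0.07],[0,0,0.034],[0,0,0]],"dr":[[0,0,0],[0,0,0],[0,0,0],[0,0,0],[0,0,0],[0,0,0]],"claw":[0.2,0.2,0.2,0.2,0.2,0.2]}'
python3 -m pendant '{"slide":[[0,0,0],[0,0,0],[0,0,0],[0,0,0],[0,0,-0.05],[0,0,-0.1],[0,0,-0.15],[0,0,-0.15],[0,0,-0.1],[0,0,0]],"dr":[[0,0,0],[0,0,0],[0,0,0],[0,0,0],[0,0,0],[0,0,0],[0,0,0],[0,0,0],[0,0,0],[0,0,0]],"claw":[0.43,0.43,0.43,0.43,0.43,0.43,0.7,0.7,0.7,0.7]}'
python3 -m pendant '{"slide":[[0.05,-0.1,0],[0.05,-0.1,0],[0.05,-0.1,0],[0.05,-0.1,0],[0.05,-0.1,0],[0.05,-0.1,0],[0.05,-0.1,0],[0.05,-0.1,0],[0.05,-0.1,0],[0,0,0]],"dr":[[0,0,0],[0,0,0],[0,0,0],[0,0,0],[0,0,0],[0,0,0],[0,0,0],[0,0,0],[0,0,0],[0,0,0]],"claw":[0.7,0.7,0.7,0.7,0.7,0.7,0.7,0.7,0.7,0.7]}'
python3 - <<'E'
from h import *
im=arm.get_image("top")[:,:,::-1].copy(); cv2.imwrite("pics/top9.png",im[150:330,300:560].repeat(3,0).repeat(3,1))
for t in tops(im,.042,(362,195,505,285)): print(t)
E
```

```text
clock: 36.65
position: [0.5285, -0.2987, 0.0193]
ee_rot: [-0.031, -3.14, -0.001]
force: [-0.2, 1.0, 0.2]
width: 0.324
gripper_force: 30.0
clock: 37.65
position: [0.5316, -0.2993, 0.1912]
ee_rot: [0.028, 3.134, -0.006]
force: [1.1, -0.1, -0.5]
width: 0.684
gripper_force: 0.0
clock: 38.65
position: [0.3841, -0.5717, 0.1843]
ee_rot: [-0.04, -3.139, 0.003]
force: [-0.2, -1.2, -0.1]
width: 0.702
gripper_force: 0.0
(array([449., 239.]), array([ 528.7, -222.8]), 79.2, 23.8, -0.5)
(array([414., 240.]), array([ 527.1, -153.6]), 102.8, 28.9, -1.2)
(array([380., 240.]), array([531.3, -85.4]), 127.0, 28.8, -0.8)
```

View pics/top9.png

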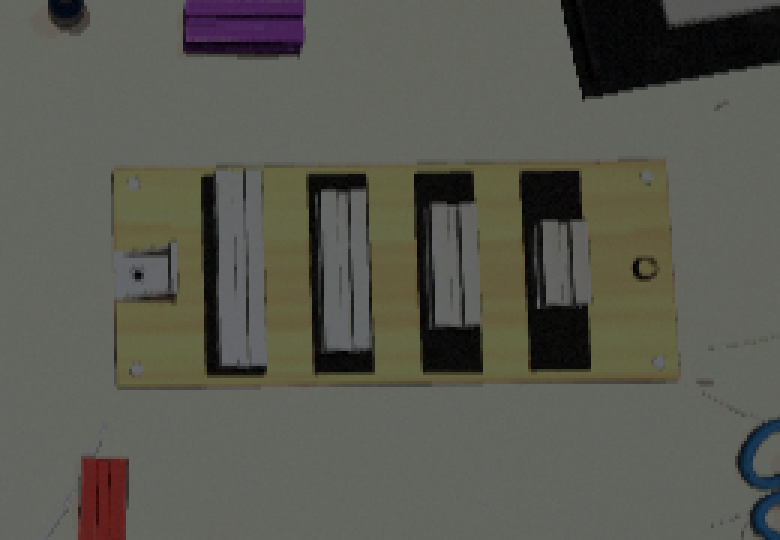

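All four offcuts lie flat and parallel along their pads. From the bracket at (145,272) they run 130, 105, 80, 55, each within a few mm of the pad's centre, and the gripper is clear.

```bash
python3 -c "
from cell import arm
print(arm.sign_off())"
```

```text
the job is handed in; nothing more can be done
None
```

The four offcuts are on their pads in order 130, 105, 80, 55 mm from the bracket, lying flat and within about 6 mm of centre in the last picture; I handed the job in at about 39 s, but it returned no verdict.

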